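Empty the dipper into the tray and dock the tray

TASK

Lift the full steel dipper out of its blue well, where its handle is boxed in, and stand it on the black mat and let go without spilling; then take it by its side handle and tip all three frozen pieces into the blue tray while the tray is still out in the open, and stand the empty dipper upright on the mat again. Then slide the loaded tray fully home against the rear stop of the aluminium holder and let go. Leave the carton, the white stomper and the grinder plate where they are.

Things in the scene. Friction and masses are not known exactly. Their poses are not given: they have to be found in the camera images.
- dipper: Steel dipper: straight cup, outside diameter 64 mm, 100 mm tall, wall 3 mm, floor 5 mm, about 0.25 kg, with a level side handle (round black bar 18 mm thick, axis 70 mm above the underside, end 112 mm from the cup's axis). Origin: centre of the cup's underside; z to the mouth, x along the handle. The pieces reach to about 84 mm above the underside.
- dipper_grip (a point): Point on the handle's axis where to take it, 80 mm from the cup's axis, 70 mm above its underside; axes as the dipper's. Pieces may stay in while the cup merely lies level: tip it 115 to 130 degrees about the handle's axis. A tool that takes the round handle leaning about 40 degrees back need not swing far past level.
- dipper_rim (a point): Centre of the dipper's mouth, 100 mm above its underside.
- well: Fixed blue plastic well, 175 x 150 mm, floor 5 mm. Origin: centre of its underside; x: the way the handle points at the start. The cup's axis stands at x = -38 mm, y = 0. Cheeks 95 mm high box in the handle (no room for fingers). Beside the cup (along y) 37 mm is free each side, outer walls 30 mm high: take the cup across y from above. Raise it 50 mm to clear.
- mat: Fixed black rubber mat, 170 x 170 mm, 4 mm thick, on which the dipper is to stand (the cup's axis within 60 mm of the mat's centre). Origin: centre of its underside.
- tray: Loose blue plastic tray, 150 (x) x 140 (y) x 50 mm high, walls and floor 5 mm, about 0.35 kg. Origin: centre of its underside. An upright pull tab on its front (-x) wall, 10 mm thick along x, 70 mm wide along y, is centred at x = -70 mm, its top 95 mm above the bench (45 mm over the wall). The tray slides on the bench.
- holder: Fixed aluminium tray holder, no floor, open to -x. Origin: mid-length, on the bench; x points in. Rails from x = -55 to 55 mm, 62 mm high, 148 mm apart; lips 55 to 62 mm above the bench reach 14 mm inwards over the tray's walls. The entry flares out to x = -80 mm. Rear stop 45 mm high, face at x = 55 mm: fully home, the tray's origin is at x = -20 mm, y = 0.
- piece0: Frozen reddish-brown meat piece, a rounded lump 32 x 37 x 32 mm, 30 g, icy and slippery, one of three that start in the dipper. Origin: its centre.
- piece1: Frozen reddish-brown meat piece, a rounded lump 32 x 37 x 32 mm, 30 g, icy and slippery, one of three that start in the dipper. Origin: its centre.
- piece2: Frozen reddish-brown meat piece, a rounded lump 32 x 37 x 32 mm, 30 g, icy and slippery, one of three that start in the dipper. Origin: its centre.
- carton: Bystander: brown cardboard carton 100 x 140 x 70 mm. Origin: centre of its underside. Leave alone.
- stomper: Bystander: white plastic meat stomper, standing, foot 60 mm across, 110 mm tall. Origin: centre of its underside. Leave alone.
- plate: Bystander: dark steel grinder plate lying flat, 72 mm across, 12 mm thick. Origin: centre of its underside. Leave alone.
Mind the look-alikes: they are no part of the job. What is meant by the mat is not pink, and is the smaller of those in its own colour.

How it is judged:
By the outcome, as a careful person would: the job done as asked, in the order asked, and still so for the second after the job is handed in, with the robot touching nothing.
It also fails if it takes over 72 s, if anything falls off the work surface, if the arm or the gripper's body presses on something with over 40 N, if the wrist force passes 120 N, or if a joint passes its speed limit or range.

ROBOT

A 7-joint arm with a two-finger parallel gripper is mounted at the origin on the work surface. World frame = base frame: x ahead of the robot, y to its left, z up, the work surface at z = 0. Lengths are in mm, angles in rad, forces in N, time in s.
With the tool pointing down it reaches from about 400 to 850 mm from the base axis. Payload 4.4 kg.
Tool frame: the origin (TCP) lies between the finger pads; the fingertips stand 14 mm ahead of it and the grasp point (between the pads) lies 5 mm behind it; z points along the fingers, y is the line along which they close (so a half turn about z gives the same grasp; the last joint's range is limited). The gripper opens to 94 mm and grips with 3 to 60 N. Pads are 16 mm wide; open, the fingers measure 119 mm over their backs; the gripper's body (75 mm by 177 mm) begins 78 mm behind the grasp point.
Start: joints at [-1.245, 0.628, 0.038, 1.517, -0.027, 0.996, -0.02], TCP at [248.182, 600.769, 219.478] pointing down, gripper open.
Joint ranges: [-3.06, 3.06], [-0.37, 2.12], [-1.25, 1.32], [0.18, 2.47], [-1.1, 4.24], [0.23, 1.98], [-2.94, 2.94]. Speed limits (rad/s): [2.57, 2.57, 3.14, 3.14, 3.14, 3.14, 3.14].

INTERFACE

Orientations are given as [roll, pitch, yaw] about the fixed x, y, z axes, in that order (R = Rz(yaw) Ry(pitch) Rx(roll)).
In Python, from plant import env gives the robot as it stands. The module is installed in compiled form; this text tells all that it offers.
- The arm moves only by the tool servo_tool, never from a script. Its argument "steps" is a list that holds one entry, the list of rows, each a list of 7 numbers: the turn, a rotation vector about the tool's x, y, z in degrees, then the shift along the tool's x, y, z in cm, then the finger opening in cm, from 0 to 9.4. In form: [[[rx, ry, rz, dx, dy, dz, fingers], ...]]. A call has 1 to 12 rows; each row shifts and turns the commanded pose from where the row before left it, along the tool's axes as they then stand; what a row does not reach is not made up. A row lasts 1/8 s, in which the tool goes at most 62.5 mm and 10.7 degrees, less where a joint would pass 70% of its speed; a pose out of reach is approached as far as the arm can. A call is refused whole if a number of a shift passes 6.25 or a number of a turn 10.7, either way. A call with a gripper value outside its range is refused whole. The fingers move at their own pace and stop on an object; "force" is the grip in N (left out, the last holds). Time passes only in rows, so rows that do not move let the fingers close. It gives the time, the measured TCP pose, the force, the opening and the grip force at its end, in the units of the state.
- env.get_obs(): the state, without advancing time (a new reading comes with each control period).
- env.get_image(name): name is "scene" or "top"; returns a dict with "color" (400x640x3 uint8, red, green, blue), "range_z" (400x640 float32, mm along the optical axis (not along the pixel's ray), 0 where there is no reading), "intrinsics" (3x3 intrinsics, pixels), "rvec" (rotation vector, rad) and "tvec" (3), from world to camera coordinates, as OpenCV has them. Camera axes: x right, y down, z forward; pixel columns grow to the right and rows downward; lengths in mm; the calibration is good to about 2 mm. A picture is of the moment at which its call begins.
- env.sign_off(): hands the job in; it is judged then, once.
The state is a dict: "time_s": time; "qpos": joint angles; "joint_vel": joint speeds; "effort": joint torques, N m; "position": TCP position; "orientation": TCP orientation; "wrist_force": force on the tool from outside, world axes, zero at the start; "wrist_torque": the same for the moment, N m; "opening": opening from 0.0 (shut) to 1.0 (fully open); "grasp_force": force on a finger pad.
Only numpy, scipy, OpenCV 4.12 (cv2) and the standard library are available. Lean on these libraries where they do the work, as an engineer would, in place of code of your own. Each camera call takes 0.05 s, during which the arm holds its last target. There are 200 camera calls.

## Working session

There is one attempt and no reset: what is moved stays moved. The work goes in short steps, Python scripts to look and compute and a tool call to move; the robot and the scene stay as the last step left them, time stands still between calls to the robot, and variables do not carry over. Pictures are saved under pics/ and viewed, at most 13 in all, crops included, and the job is handed in when it is done.

Besides the shell and the picture viewer there is one more tool, called after ">>>" as name(argument=value, ...), one argument or row to a line, values as JSON. servo_tool: Moves the arm, as the interface text tells. Its arguments: {"type":"object","properties":{"steps":{"type":"array","items":{"type":"array","items":{"type":"array","items":{"type":"number"}}}},"force":{"type":"number"}},"required":["steps"]}

```bash
mkdir -p pics; cat > h.py <<'E'
import numpy as np, cv2
from plant import env
from scipy.spatial.transform import Rotation as R
def grab(n):
    d=env.get_image(n); return d
def world(d):
    K=d["intrinsics"];z=d["range_z"].astype(float)
    Rm=cv2.Rodrigues(np.array(d["rvec"],float))[0];t=np.array(d["tvec"],float).ravel()
    v,u=np.mgrid[0:z.shape[0],0:z.shape[1]]
    P=np.stack([(u-K[0,2])/K[0,0]*z,(v-K[1,2])/K[1,1]*z,z],-1)
    W=(P-t)@Rm; W[z<=0]=np.nan
    return W
E
python3 - <<'E'
from h import *
for n in("scene","top"):
    d=grab(n); cv2.imwrite(f"pics/{n}0.png",d["color"][...,::-1]); np.savez(f"{n}0.npz",**d)
    Rm=cv2.Rodrigues(np.array(d["rvec"],float))[0]; print(n,-Rm.T@np.array(d["tvec"]).ravel(),d["intrinsics"][0,0])
print(env.get_obs())
E
```

```text
scene [935.93784976 583.69757757 846.97997355] 376.9232315868931
top [ 353.11858056 -120.535338   1399.56796568] 517.4262703987442
{'time_s': 0.1, 'qpos': array([-1.24479549,  0.6292191 ,  0.03843987,  1.51822583, -0.02700333,
        0.99628547, -0.01999424]), 'joint_vel': array([-0.00073841, -0.00109013, -0.00051658, -0.0030459 , -0.00110132,
        0.00099435,  0.00020044]), 'effort': array([ 3.05269808e-03, -5.50784540e+01,  1.14763688e+00, -1.87113243e+01,
       -5.22194069e-02,  1.92943553e-02,  3.74603098e-05]), 'position': array([247.96260315, 600.25259845, 218.68182753]), 'orientation': array([-3.13997254e+00,  7.57964584e-06,  2.74980068e+00]), 'wrist_force': array([ 0.21908192,  1.25314098, -0.6018408 ]), 'wrist_torque': array([-0.04545297, -0.02792083, -0.04434513]), 'grasp_force': 0.0, 'opening': 1.0044094192811175}
```

View pics/scene0.png

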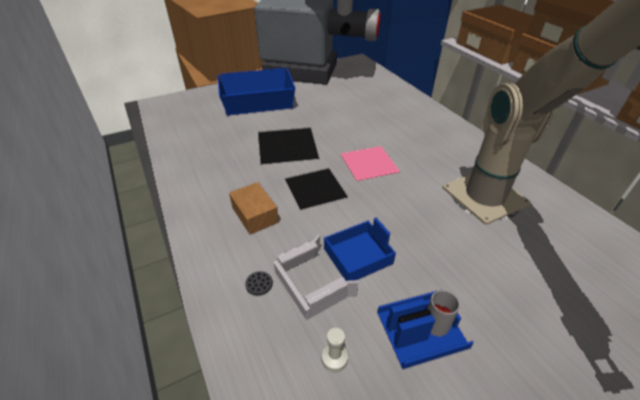

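View pics/top0.png

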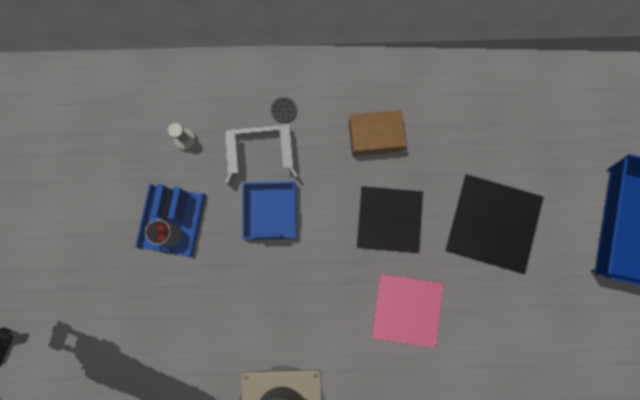

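The top view shows the well with the dipper at about (160,232), the tray at (270,211), the holder at (260,150) open towards the base, the small black mat at (390,219) and the large black decoy at (495,223). The carton is at (377,132), the plate at (284,110) and the stomper at (182,136).

```bash
python3 - <<'E'
from h import *
d=dict(np.load("top0.npz")); W=world(d); c=d["color"].astype(int)
X,Y,Z=W[...,0],W[...,1],W[...,2]
def box(m,lab):
    m=m.astype(np.uint8); n,l,s,_=cv2.connectedComponentsWithStats(m)
    for i in range(1,n):
        if s[i,4]<60: continue
        p=W[l==i]; p=p[~np.isnan(p[:,0])]
        if len(p)<20: continue
        r=cv2.minAreaRect(p[:,:2].astype(np.float32)); print(lab,s[i,:4],np.round(r[0],1),np.round(r[1],1),round(r[2],1),"z",np.round(np.percentile(p[:,2],[2,50,98]),0))
u=np.arange(640)[None,:]+0*Z; v=np.arange(400)[:,None]+0*Z
blk=(c.max(-1)<40)&(v>170)&(v<285)&(u>340)&(u<560); box(blk,"black")
blue=(c[...,2]>c[...,0]+40)&(u<560)
box(blue,"blue"); box(blue&(Z>40)&(Z<60),"blue rim45-60"); box(blue&(Z>80),"blue>80"); box(blue&(u<215)&(Z<38),"well low")
ob=(Z>25)&(u>100)&(u<560)&(v>60)&(v<300); box(ob,"obj")
gl=(c.min(-1)>110)&(u>215)&(u<305)&(v>110)&(v<195); box(gl,"holder"); box((Z>50)&(u>215)&(u<305)&(v>110)&(v<190)&~blue,"holder z")
cup=(u>130)&(u<200)&(v>200)&(v<260)&(Z>98); box(cup,"cup")
E
```

```text
black [448 177  94  95] [ 469.9 -585.5] [213.3 213.4] 71.7 z [-2.  5. 11.]
black [372 191  48  45] [ 505.3 -317.9] [128.5 118.1] 83.9 z [-3.  3.  9.]
blue [242 181  54  59] [522.7  23.6] [145.6 160.7] 89.6 z [-2.  5. 93.]
blue [136 184  16  63] [517.3 362.4] [ 19.3 168.2] 78.9 z [-2. 28. 34.]
blue [147 184  17  39] [547.7 320.2] [ 56.6 108.8] 78.2 z [-2. 90. 98.]
blue [167 187  37  70] [498.6 260.1] [ 98.  180.4] 78.7 z [-1.  6. 97.]
blue [141 237  29  16] [428.5 326.9] [94.9 27.9] 66.9 z [-1.  5. 53.]
blue rim45-60 [242 182  54  58] [517.6  21.4] [140.8 151. ] 89.4 z [42. 48. 54.]
blue rim45-60 [153 246  17   6] [424.9 301.8] [45.6  9.9] 78.3 z [42. 48. 54.]
blue>80 [151 184  13  33] [545.8 300.7] [17.8 81.7] 78.2 z [88. 93. 99.]
blue>80 [167 187  14  33] [537.8 260. ] [22.6 81.8] 77.8 z [ 81.  93. 100.]
blue>80 [254 234  28   4] [447.4  20.2] [67.6  8.2] 88.3 z [88. 93. 98.]
well low [136 184  16  63] [517.3 362.4] [ 19.3 168.2] 78.9 z [-2. 28. 34.]
well low [147 185  14  38] [550.5 342.3] [97.5 43.2] 10.5 z [-3.  4.  9.]
well low [169 192  35  65] [494.9 254.5] [ 85.6 175.3] 78.7 
[... 186 characters left out ...]
20.7 249.8] [40.8 56.3] 61.6 z [ 25. 104. 112.]
obj [225 125  74  61] [670.3  42.1] [149.2 189.2] 3.8 z [30. 59. 66.]
obj [242 182  55  58] [517.7  21.3] [141.  150.8] 89.6 z [28. 48. 97.]
obj [135 184  17  64] [515.1 356.4] [  9.8 172.3] 77.8 z [25. 28. 34.]
obj [145 184  43  68] [500.6 286.1] [ 64.3 164.9] 78.9 z [ 29.  80. 104.]
obj [193 193  11  46] [511.1 211.2] [  7.3 122.3] 78.9 z [26. 29. 34.]
holder [216 111  89  84] [687.2  48.9] [246.9 237.4] 89.0 z [-7. -0. 64.]
holder z [279 127  19  51] [671.3 -30.4] [143.6  32.4] 8.0 z [54. 60. 66.]
holder z [225 132  14  52] [658.3 115.9] [136.1  31.6] 0.7 z [54. 61. 66.]
cup [145 220  27  25] [463.1 293.8] [63.3 61.7] 81.1 z [ 98. 103. 108.]
```

>>> servo_tool(
  steps=[
    [[0,0,0,-3.95,-2.5,0,9.4],[0,0,0,-3.95,-2.5,0,9.4],[0,0,0,-3.95,-2.5,0,9.4],[0,0,0,-3.95,-2.5,0,9.4],[0,0,0,-3.95,-2.5,0,9.4],[0,0,0,-3.95,-2.5,0,9.4],[0,0,0,-3.95,-2.5,0,9.4],[0,0,0,-3.95,-2.5,0,9.4],[0,0,-5.6,0,0,1,9.4],[0,0,-5.6,0,0,1,9.4],[0,0,0,0,0,0,9.4],[0,0,0,0,0,0,9.4]],
  ],
  force=40,
)

```text
time_s: 1.6
position: [463.9, 295.3, 199.6]
orientation: [3.142, 0.0, 2.944]
wrist_force: [-0.0, 0.0, 0.0]
opening: 0.997
grasp_force: 0.0
```

```bash
cat >> h.py <<'E'
def st(c=None):
    o=env.get_obs(); r=R.from_euler("xyz",o["orientation"]); p=np.array(o["position"])
    print("t",round(o["time_s"],2),"q",np.round(o["qpos"],3).tolist(),"p",np.round(p,1),"F",np.round(o["wrist_force"],1),"open",round(o["opening"]*94,1),"g",round(o["grasp_force"],1))
    M=r.as_matrix(); print("x",np.round(M[:,0],3),"y",np.round(M[:,1],3),"z",np.round(M[:,2],3))
    if c is not None: print("tool delta",np.round(M.T@(np.array(c)-p),1))
    return p,M
E
python3 - <<'E'
from h import *
st([463,294,65])
d=grab("scene"); W=world(d); c=d["color"].astype(int); v,u=np.mgrid[0:400,0:640]
m=(u>415)&(u<475)&(v>275)&(v<345)&(abs(W[...,2]-104)<5)
blue=c[...,2]>c[...,0]+40
p=W[m&~blue]; print(len(p),p.mean(0),cv2.minAreaRect(p[:,:2].astype(np.float32)))
E
```

```text
t 1.6 q [-0.612, 0.508, -0.009, 1.822, 0.006, 0.811, 0.749] p [463.9 295.3 199.6] F [-0.  0.  0.] open 93.7 g 0.0
x [-0.98   0.197 -0.   ] y [0.197 0.98  0.   ] z [ 0.  0. -1.]
tool delta [  0.6  -1.5 134.6]
187 [465.94945002 298.54697902 104.20126691] ((465.5413818359375, 298.088623046875), (63.83658218383789, 62.859439849853516), 35.614990234375)
```

>>> servo_tool(
  steps=[
    [[0,0,0,0,0,3.4,9.4],[0,0,0,0,0,3.4,9.4],[0,0,0,0,0,3.3,9.4],[0,0,0,0,0,3.3,9.4],[0,0,0,0,0,0,9.4],[0,0,0,0,0,0,5.5],[0,0,0,0,0,0,5.5],[0,0,0,0,0,0,5.5],[0,0,0,0,0,0,5.5]],
  ],
  force=40,
)

```text
time_s: 2.78
position: [464.5, 295.8, 66.5]
orientation: [3.14, 0.001, 2.945]
wrist_force: [-1.0, -0.8, 5.3]
opening: 0.687
grasp_force: 40.0
```

>>> servo_tool(
  steps=[
    [[0,0,0,0,0,-0.6,5.5],[0,0,0,0,0,-1.2,5.5],[0,0,0,0,0,-1.2,5.5],[0,0,0,0,0,-1.2,5.5],[0,0,0,0,0,-1.5,5.5],[0,0,0,0,0,-1.5,5.5],[0,0,0,0,0,-1.5,5.5],[0,0,0,0,0,-1.5,5.5],[0,0,0,0,0,-1.2,5.5],[0,0,0,0,0,-0.6,5.5],[0,0,0,0,0,0,5.5]],
  ],
)

```text
time_s: 4.15
position: [464.0, 295.3, 185.8]
orientation: [3.141, 0.0, 2.945]
wrist_force: [-0.3, 0.7, -3.3]
opening: 0.688
grasp_force: 40.0
```

```bash
python3 - <<'E'
from h import *
st([489,-304,178])
for n in("scene","top"):
    d=grab(n); W=world(d); c=d["color"].astype(int)
    m=(c.max(-1)<42)&(W[...,2]<15)&(abs(W[...,0]-489)<130)&(abs(W[...,1]+304)<125)
    k,l,s,_=cv2.connectedComponentsWithStats(m.astype(np.uint8)); i=1+s[1:,4].argmax()
    r=cv2.minAreaRect(np.argwhere(l==i)[:,::-1].astype(np.float32)); print(n,s[i],r)
    box=cv2.boxPoints(r).astype(np.float64)
    Rm=cv2.Rodrigues(np.array(d["rvec"],float))[0];t=np.array(d["tvec"],float).ravel();C=-Rm.T@t
    ray=(np.c_[cv2.undistortPoints(np.array([r[0]]),d["intrinsics"],None)[:,0],[1]]@Rm)[0]; print(C+ray*(4-C[2])/ray[2])
    if n=="scene": cv2.imwrite("pics/s1.png",d["color"][...,::-1])
E
```

```text
t 4.15 q [-0.611, 0.526, -0.01, 1.837, 0.007, 0.778, 0.75] p [464.  295.3 185.8] F [-0.3  0.7 -3.3] open 64.6 g 40.0
x [-0.981  0.195 -0.   ] y [0.195 0.981 0.   ] z [ 0.  0. -1.]
tool delta [-141.4 -582.9    7.6]
scene [ 287  170   59   38 1393] ((315.92974853515625, 187.72779846191406), (31.359691619873047, 52.66179275512695), 75.52970886230469)
[ 490.6904925  -293.14862388    4.        ]
top [ 377  192   43   43 1082] ((397.9336853027344, 212.75967407226562), (42.41497802734375, 41.25868606567383), 3.012787342071533)
[ 505.7759785  -325.12157369    4.        ]
```

View pics/s1.png

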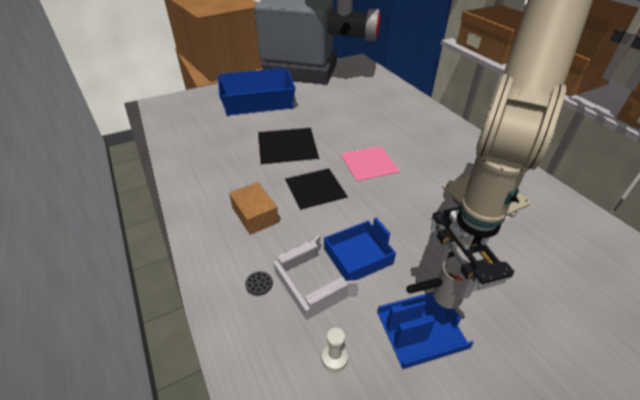

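>>> servo_tool(
  steps=[
    [[0,0,0,-0.24,-1.0,0,5.5],[0,0,0,-0.48,-2.0,0,5.5],[0,0,0,-0.775,-3.2,0,5.5],[0,0,0,-0.775,-3.2,0,5.5],[0,0,0,-0.775,-3.2,0,5.5],[0,0,0,-0.775,-3.2,0,5.5],[0,0,0,-0.775,-3.2,0,5.5],[0,0,0,-0.775,-3.2,0,5.5],[0,0,0,-0.775,-3.2,0,5.5],[0,0,0,-0.775,-3.2,0,5.5],[0,0,0,-0.775,-3.2,0,5.5],[0,0,0,-0.775,-3.2,0,5.5]],
  ],
)

```text
time_s: 5.75
position: [477.5, -67.2, 185.4]
orientation: [-3.141, -0.001, 2.944]
wrist_force: [-0.8, 0.1, -3.1]
opening: 0.687
grasp_force: 40.0
```

>>> servo_tool(
  steps=[
    [[0,0,0,-0.775,-3.2,0,5.5],[0,0,0,-0.775,-3.2,0,5.5],[0,0,0,-0.775,-3.2,0,5.5],[0,0,0,-0.775,-3.2,0,5.5],[0,0,0,-0.775,-3.2,0,5.5],[0,0,0,-0.73,-3.0,0,5.5],[0,0,0,-0.56,-2.3,0,5.5],[0,0,3,-0.31,-1.3,0,5.5],[0,0,4,-0.17,-0.7,0,5.5],[0,0,4,0,0,0,5.5],[0,0,3,0,0,0,5.5],[0,0,0,0,0,0,5.5]],
  ],
)

```text
time_s: 7.25
position: [488.1, -303.4, 185.3]
orientation: [3.141, -0.001, 2.701]
wrist_force: [-0.0, -0.5, -2.7]
opening: 0.687
grasp_force: 40.0
```

```bash
python3 - <<'E'
from h import *
st([490,-303,66.5])
E
```

```text
t 7.25 q [0.468, 0.561, 0.061, 1.771, -0.045, 0.812, 1.681] p [ 488.1 -303.4  185.3] F [-0.  -0.5 -2.7] open 64.6 g 40.0
x [-0.905  0.426  0.001] y [0.426 0.905 0.   ] z [-0.     0.001 -1.   ]
tool delta [ -1.6   1.1 118.8]
```

>>> servo_tool(
  steps=[
    [[0,0,0,0,0,1.0,5.5],[0,0,0,0,0,1.8,5.5],[0,0,0,0,0,2.0,5.5],[0,0,0,0,0,2.0,5.5],[0,0,0,0,0,2.0,5.5],[0,0,0,0,0,1.5,5.5],[0,0,0,0,0,0.8,5.5],[0,0,0,0,0,0.5,5.5],[0,0,0,0,0,0.25,5.5],[0,0,0,0,0,0.1,5.5],[0,0,0,0,0,0,5.5]],
  ],
)

```text
time_s: 8.62
position: [488.4, -304.2, 66.3]
orientation: [-3.142, 0.001, 2.701]
wrist_force: [0.5, -0.9, -2.1]
opening: 0.687
grasp_force: 40.0
```

```bash
python3 - <<'E'
from h import *
st()
E
```

```text
t 8.62 q [0.48, 0.731, 0.044, 1.857, -0.056, 0.554, 1.69] p [ 488.4 -304.2   66.3] F [ 0.5 -0.9 -2.1] open 64.6 g 40.0
x [-0.904  0.427 -0.001] y [ 0.427  0.904 -0.   ] z [ 0. -0. -1.]
```

>>> servo_tool(
  steps=[
    [[0,0,0,0,0,0.12,5.5],[0,0,0,0,0,0,5.5],[0,0,0,0,0,0,9.4],[0,0,0,0,0,0,9.4],[0,0,0,0,0,0,9.4],[0,0,0,0,0,0,9.4],[0,0,0,0,0,-3,9.4],[0,0,0,0,0,-5,9.4],[0,0,0,0,0,-5,9.4],[0,0,0,0,0,-3,9.4],[0,0,0,0,0,0,9.4]],
  ],
)

```text
time_s: 10.0
position: [489.6, -305.0, 227.2]
orientation: [-3.141, 0.005, 2.701]
wrist_force: [1.0, 0.0, -0.7]
opening: 1.005
grasp_force: 0.0
```

```bash
python3 - <<'E'
from h import *
st()
d=grab("top"); W=world(d); c=d["color"].astype(int); v,u=np.mgrid[0:400,0:640]
d2=grab("scene"); W2=world(d2);c2=d2["color"].astype(int)
for nm,W,c in(("top",W,c),("scene",W2,c2)):
    near=np.hypot(W[...,0]-488,W[...,1]+304)<150
    m=near&(abs(W[...,2]-103)<6); p=W[m]; print(nm,"rim",len(p),cv2.minAreaRect(p[:,:2].astype(np.float32)) if len(p)>5 else 0)
    m=near&(W[...,2]>60)&(W[...,2]<95)&(c.max(-1)<70); p=W[m]; print("handle",len(p)); 
    if len(p)>5: print(cv2.minAreaRect(p[:,:2].astype(np.float32)),p.mean(0))
cv2.imwrite("pics/s2.png",np.hstack([d2["color"][100:300,220:420,::-1],d["color"][130:330,300:500,::-1]]).repeat(2,0).repeat(2,1))
E
```

```text
t 10.0 q [0.465, 0.511, 0.067, 1.725, -0.042, 0.901, 1.679] p [ 489.6 -305.   227.2] F [ 1.   0.  -0.7] open 94.4 g 0.0
x [-0.904  0.427 -0.005] y [ 0.427  0.904 -0.   ] z [ 0.005 -0.003 -1.   ]
top rim 24 ((484.4571838378906, -278.7430114746094), (40.852928161621094, 8.380036354064941), 5.883837699890137)
handle 19
((492.3709716796875, -286.8775634765625), (19.55590057373047, 54.12721633911133), 63.979225158691406) [ 478.87360238 -282.63651045   72.06162708]
scene rim 95 ((488.20556640625, -303.3537902832031), (69.238037109375, 59.03281021118164), 63.86680221557617)
handle 105
((520.1395263671875, -324.0407409667969), (36.85083770751953, 135.45614624023438), 61.68577575683594) [ 542.34513976 -322.39657683   78.58094264]
```

View pics/s2.png

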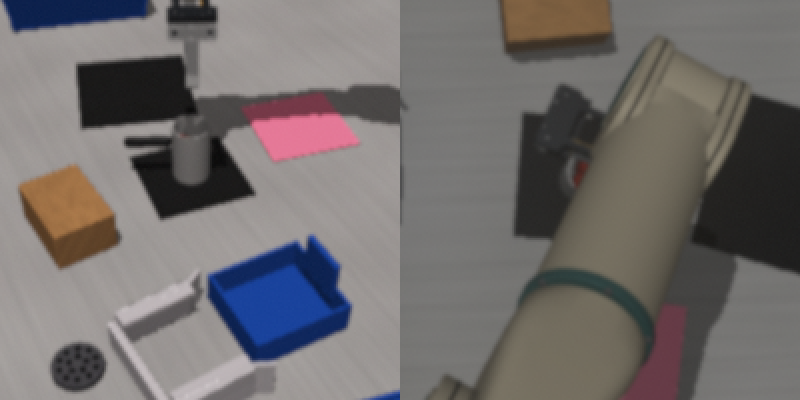

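The scene crop (left) shows the dipper standing upright on the small black mat, with its handle pointing away from the base and the pieces still inside. Next I'll lean the tool for the handle grip.

>>> servo_tool(
  steps=[
    [[-10,0,0,-1.9,0,0,9.4],[-10,0,0,-1.9,0,0,9.4],[-10,0,0,-1.9,0,0,9.4],[-10,0,0,-1.9,0,0,9.4],[0,0,0,0,0,0,9.4],[0,0,0,0,0,0,9.4]],
  ],
)

```text
time_s: 10.85
position: [556.7, -335.1, 223.7]
orientation: [2.442, -0.002, 2.702]
wrist_force: [0.4, 1.7, 0.2]
opening: 1.001
grasp_force: 0.0
```

```bash
python3 - <<'E'
from h import *
p,M=st()
h=np.array([.904,-.427,0]); g=np.array([488.2,-304,0])+77*h+[0,0,74]
print("pre",np.round(M.T@(g-80*M[:,2]-p),1),"fin",np.round(M.T@(g+5*M[:,2]-p),1))
for n in("top","scene"):
    d=grab(n); W=world(d); c=d["color"].astype(int)
    near=np.hypot(W[...,0]-488,W[...,1]+304)<150
    m=near&(abs(W[...,2]-103)<6); q=W[m]; print(n,"rim",len(q),cv2.minAreaRect(q[:,:2].astype(np.float32)) if len(q)>5 else 0)
    a=(W-[488.2,-304,0])@h; b=(W-[488.2,-304,0])@[.427,.904,0]
    m=near&(abs(W[...,2]-80)<10)&(a>40)&(a<115)&(abs(b)<20); print("handle",m.sum(),a[m].max() if m.any() else 0, np.median(b[m]), W[...,2][m].max() if m.any() else 0)
    cv2.imwrite(f"pics/{n}3.png",d["color"][...,::-1])
E
```

```text
t 10.85 q [0.954, 0.812, -0.23, 1.387, -0.515, 1.256, 2.142] p [ 556.7 -335.1  223.7] F [0.4 1.7 0.2] open 94.1 g 0.0
x [-0.905  0.426  0.002] y [0.327 0.692 0.644] z [ 0.272  0.583 -0.765]
pre [ -2.1 -97.2  33.8] fin [ -2.1 -97.2 118.8]
top rim 103 ((486.7347717285156, -305.7082214355469), (61.23078536987305, 61.633888244628906), 0.3867087960243225)
handle 180 109.63104006347226 -2.399603005702569 89.24193232526358
scene rim 97 ((488.53436279296875, -302.669189453125), (67.380126953125, 58.99351501464844), 63.689327239990234)
handle 103 109.2413889829828 6.603157077251497 85.65035450183366
```

>>> servo_tool(
  steps=[
    [[0,0,0,-0.2,-3,0,9.4],[0,0,0,0,-3.3,1.2,9.4],[0,0,0,0,-3.4,2.2,9.4],[0,0,0,0,0,2.9,9.4],[0,0,0,0,0,2.8,9.4],[0,0,0,0,0,2.8,9.4],[0,0,0,0,0,0,9.4],[0,0,0,0,0,0,9.4]],
  ],
  force=60,
)

```text
time_s: 11.95
position: [559.4, -337.1, 71.5]
orientation: [2.446, 0.001, 2.7]
wrist_force: [-0.9, -0.4, -0.4]
opening: 1.0
grasp_force: 0.0
```

```bash
python3 - <<'E'
from h import *
p,M=st()
h=np.array([.904,-.427,0]); g=np.array([488.2,-304,0])+77*h+[0,0,74]
print("fin",np.round(M.T@(g+5*M[:,2]-p),1))
d=grab("scene"); cv2.imwrite("pics/s4.png",cv2.resize(d["color"][80:260,210:430,::-1],None,fx=3,fy=3))
E
```

```text
t 11.95 q [0.958, 1.002, -0.237, 1.445, -0.522, 1.042, 2.275] p [ 559.4 -337.1   71.5] F [-0.9 -0.4 -0.4] open 94.0 g 0.0
x [-0.904  0.427 -0.001] y [0.327 0.694 0.641] z [ 0.275  0.579 -0.767]
fin [1.5 1.3 2.8]
```

View pics/s4.png

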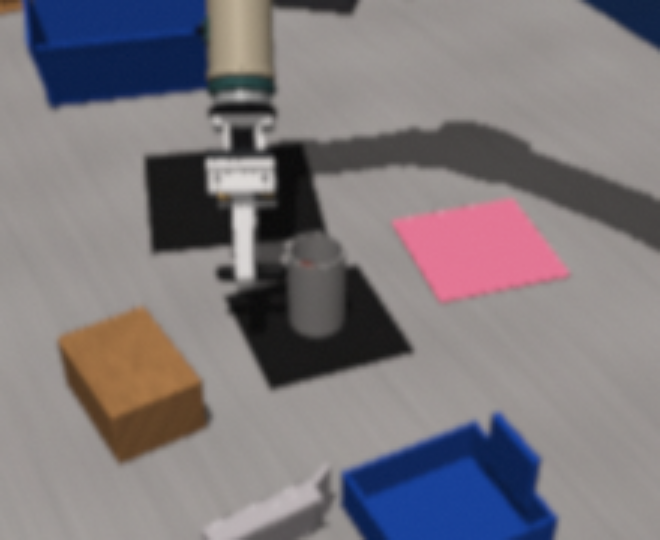

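The fingers straddle the handle, about midway along it, and the dipper is still upright. Closing now.

>>> servo_tool(
  steps=[
    [[0,0,0,0.1,0.1,0.25,9.4],[0,0,0,0,0,0,4],[0,0,0,0,0,0,1],[0,0,0,0,0,0,1],[0,0,0,0,0,0,1],[0,0,0,0,0,0,1],[0,0,0,0,0,0,1]],
  ],
  force=60,
)

```text
time_s: 12.88
position: [559.8, -332.8, 69.9]
orientation: [2.443, -0.0, 2.701]
wrist_force: [0.7, 0.3, -0.4]
opening: 0.395
grasp_force: 0.0
```

```bash
python3 - <<'E'
from h import *
p,M=st()
print("lift40 tool", np.round(M.T@[0,0,40],1))
E
```

```text
t 12.88 q [0.956, 1.003, -0.24, 1.453, -0.524, 1.034, 2.277] p [ 559.8 -332.8   69.9] F [ 0.7  0.3 -0.4] open 37.1 g 0.0
x [-0.904  0.427  0.   ] y [0.327 0.693 0.643] z [ 0.274  0.581 -0.766]
lift40 tool [  0.   25.7 -30.6]
```

Still closing.

>>> servo_tool(
  steps=[
    [[0,0,0,0,0,0,1],[0,0,0,0,0,0,1],[0,0,0,0,0,0,1],[0,0,0,0,0,0,1],[0,0,0,0,0,0,1]],
  ],
)

```text
time_s: 13.5
position: [559.8, -332.9, 69.9]
orientation: [2.444, 0.0, 2.701]
wrist_force: [-0.7, -1.0, -0.3]
opening: 0.178
grasp_force: 60.0
```

>>> servo_tool(
  steps=[
    [[0,0,0,0,0.3,-0.4,1],[0,0,0,0,0.6,-0.7,1],[0,0,0,0,0.8,-0.95,1],[0,0,0,0,0.9,-1.05,1],[0,0,0,0,0,0,1]],
  ],
)

```text
time_s: 14.12
position: [560.7, -333.4, 112.3]
orientation: [2.444, 0.003, 2.701]
wrist_force: [-0.4, 0.2, -3.2]
opening: 0.177
grasp_force: 60.0
```

```bash
python3 - <<'E'
from h import *
p,M=st()
d=grab("scene"); cv2.imwrite("pics/s5.png",cv2.resize(d["color"][80:260,210:430,::-1],None,fx=3,fy=3))
E
```

```text
t 14.12 q [0.954, 0.945, -0.238, 1.446, -0.522, 1.086, 2.243] p [ 560.7 -333.4  112.3] F [-0.4  0.2 -3.2] open 16.7 g 60.0
x [-0.904  0.427 -0.003] y [0.325 0.694 0.642] z [ 0.276  0.58  -0.767]
```

View pics/s5.png

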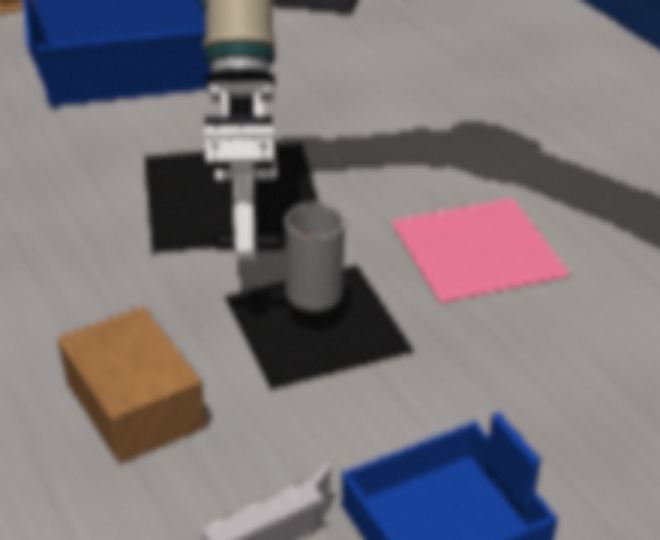

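The cup hangs level in the grip. I'll carry it over the tray.

>>> servo_tool(
  steps=[
    [[0,0,0,0.42,1.15,0.54,1],[0,0,0,0.84,2.29,1.08,1],[0,0,0,1.26,3.44,1.62,1],[0,0,0,1.365,3.72,1.755,1],[0,0,0,1.365,3.72,1.755,1],[0,0,0,1.365,3.72,1.755,1],[0,0,0,1.365,3.72,1.755,1],[0,0,0,1.26,3.44,1.62,1],[0,0,0,0.84,2.29,1.08,1],[0,0,0,0.42,1.15,0.54,1],[0,0,0,0,0,0,1]],
  ],
)

```text
time_s: 15.55
position: [595.4, -10.9, 191.0]
orientation: [2.444, 0.0, 2.701]
wrist_force: [1.2, -0.4, -3.5]
opening: 0.176
grasp_force: 60.0
```

>>> servo_tool(
  steps=[
    [[0,3.2,-3.85,0,0,0,1],[0,3.2,-3.85,0,0,0,1],[0,3.2,-3.85,0,0,0,1],[0,3.2,-3.85,0,0,0,1],[0,0,0,0,0,0,1]],
  ],
)

```text
time_s: 16.18
position: [596.4, -13.2, 190.0]
orientation: [2.445, 0.002, 3.047]
wrist_force: [-0.7, 0.5, -3.1]
opening: 0.176
grasp_force: 60.0
```

```bash
python3 - <<'E'
from h import *
p,M=st(); h=-M[:,0]; print("axis pt",p-5*M[:,2],"cup",p-5*M[:,2]-77*h)
d=grab("scene"); W=world(d); c=d["color"].astype(int)
blue=(c[...,2]>c[...,0]+40)&(abs(W[...,0]-518)<110)&(abs(W[...,1]-21)<110)
q=W[blue&(abs(W[...,2]-48)<6)]; r=cv2.minAreaRect(q[:,:2].astype(np.float32)); print("tray",r)
cv2.imwrite("pics/s6.png",d["color"][...,::-1])
E
```

```text
t 16.18 q [0.583, 0.751, -0.374, 1.687, -0.535, 0.957, 2.123] p [596.4 -13.2 190. ] F [-0.7  0.5 -3.1] open 16.5 g 60.0
x [-0.996  0.094 -0.002] y [0.071 0.764 0.642] z [ 0.062  0.639 -0.767]
axis pt [596.12452636 -16.41366581 193.83386382] cup [519.46849777  -9.14487501 193.69984068]
tray ((520.203857421875, 25.75100326538086), (141.2607421875, 151.66213989257812), 89.72464752197266)
```

View pics/s6.png

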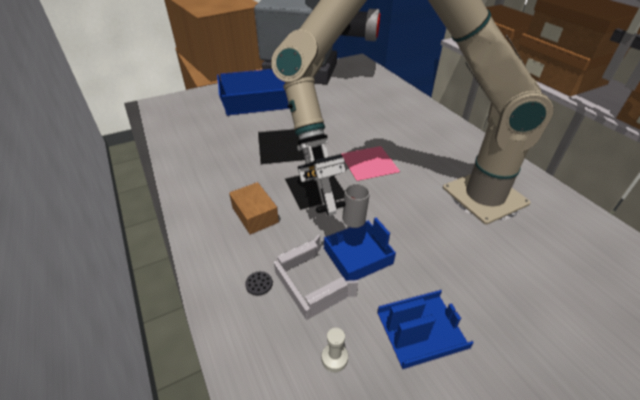

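The scene shows the dipper held upright over the tray at about (356,205), and nothing else has moved. Now I'll tip it.

>>> servo_tool(
  steps=[
    [[6,0,0,0,0,0,1],[8,0,0,0,0,0,1],[8,0,0,0,0,0,1],[8,0,0,0,0,0,1],[8,0,0,0,0,0,1],[0,0,0,0,0,1.2,1],[8,0,0,0,0,1.2,1],[8,0,0,0,0,0,1],[6,0,0,0,0,0,1],[0,0,0,0,0,0,1]],
  ],
)

```text
time_s: 17.48
position: [594.2, -8.8, 164.5]
orientation: [-2.795, -0.003, 3.051]
wrist_force: [0.8, 0.2, -3.5]
opening: 0.178
grasp_force: 60.0
```

```bash
python3 - <<'E'
from h import *
p,M=st(); h=-M[:,0]; print("axis pt",p-5*M[:,2],"cup",p-5*M[:,2]-77*h)
E
```

```text
t 17.48 q [-0.392, 0.683, 0.266, 1.695, 0.215, 0.888, 1.16] p [594.2  -8.8 164.5] F [ 0.8  0.2 -3.5] open 16.8 g 60.0
x [-0.996  0.09   0.003] y [ 0.084  0.937 -0.34 ] z [-0.033 -0.338 -0.941]
axis pt [594.39510157  -7.06997001 169.2404556 ] cup [ 5.17708920e+02 -1.28481015e-01  1.69453218e+02]
```

>>> servo_tool(
  steps=[
    [[6,0,0,0,-0.4,1.2,1],[9,0,0,0,0,0,1],[10,0,0,0,0,0,1],[10,0,0,0,0,0,1],[10,0,0,0,0,0,1],[10,0,0,0,0,0,1],[8,0,0,0,0,0,1],[0,0,0,0,0,0,1],[0,0,0,0,0,0,1],[0,0,0,0,0,0,1]],
  ],
)

```text
time_s: 18.73
position: [595.3, -19.5, 159.2]
orientation: [-1.697, 0.004, 3.047]
wrist_force: [0.0, -0.7, -2.1]
opening: 0.176
grasp_force: 60.1
```

```bash
python3 - <<'E'
from h import *
p,M=st(); h=-M[:,0]; print("axis pt",p-5*M[:,2],"cup",p-5*M[:,2]-77*h, "tool angle past down",np.degrees(np.arctan2(-M[1,2],-M[2,2])))
a=grab("scene");b=grab("top")
cv2.imwrite("pics/s7.png",np.hstack([cv2.resize(a["color"][150:300,270:430,::-1],None,fx=2.5,fy=2.5),cv2.resize(b["color"][120:270,190:350,::-1],None,fx=2.5,fy=2.5)]))
E
```

```text
t 18.73 q [-0.842, 1.313, 0.619, 1.425, 0.562, 1.416, 0.738] p [595.3 -19.5 159.2] F [ 0.  -0.7 -2.1] open 16.6 g 60.1
x [-0.996  0.094 -0.004] y [ 0.016  0.125 -0.992] z [-0.093 -0.988 -0.126]
axis pt [595.73706454 -14.58114831 159.87482619] cup [519.08109375  -7.31849896 159.53414241] tool angle past down 82.73299166651805
```

View pics/s7.png

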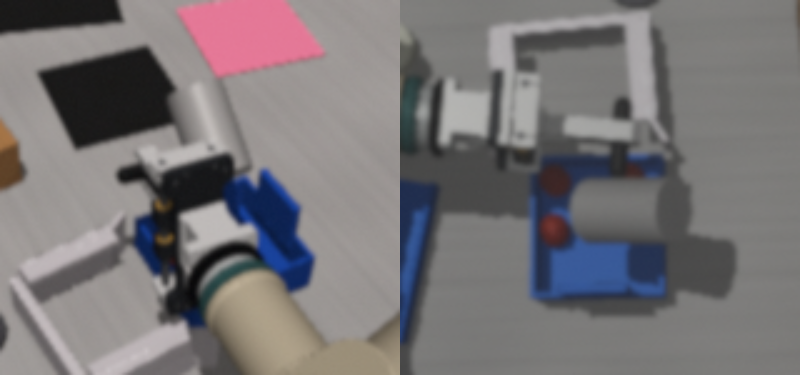

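Two pieces are clear in the tray, at (555,180) and (553,232) of the right half. The third shows under the handle at (635,172). The wrist load also fell by about 1 N, so the cup is empty. Turning it back upright.

>>> servo_tool(
  steps=[
    [[-6,0,0,0,0,0,1],[-10,0,0,0,0,0,1],[-10,0,0,0,0,0,1],[-10,0,0,0,0,0,1],[-10,0,0,0,0,0,1],[-10,0,0,0,0,0,1],[-10,0,0,0,0,-1.5,1],[-10,0,0,0,0,-1.5,1],[-10,0,0,0,0,0,1],[-10,0,0,0,0,0,1],[-10,0,0,0,0,0,1],[-10,0,0,0,0,0,1]],
  ],
)

```text
time_s: 20.32
position: [595.4, -9.1, 186.7]
orientation: [2.564, 0.005, 3.05]
wrist_force: [-0.3, -0.2, -3.0]
opening: 0.181
grasp_force: 60.0
```

>>> servo_tool(
  steps=[
    [[-5,0,0,0,0,0,1],[0,-3.2,3.85,0,0,0,1],[0,-3.2,3.85,0,0,0,1],[0,-3.2,3.85,0,0,0,1],[0,-3.2,3.85,0,0,0,1],[0,0,0,0,0,0,1]],
  ],
)

```text
time_s: 21.08
position: [594.0, -7.7, 185.3]
orientation: [2.479, 0.012, 2.702]
wrist_force: [0.1, 0.5, -2.4]
opening: 0.174
grasp_force: 60.0
```

```bash
python3 - <<'E'
from h import *
p,M=st(); h=-M[:,0]; a=p-5*M[:,2]; print("axis pt",a,"lean",np.degrees(np.arcsin(M[:,1][2])))
print("tilt fix about tool x", np.degrees(np.arctan2(M[2,1],-M[2,2]))-40.0)
cup=a-77*h; print("cup",cup,"delta tool to hover z120", np.round(M.T@(np.array([489,-304,120])-cup),1))
g=grab("top"); W=world(g); c=g["color"].astype(int)
m=(c[...,0]>c[...,2]+40)&(c[...,0]>1.6*c[...,1])&(abs(W[...,0]-518)<100)&(abs(W[...,1]-22)<100)
k,l,s,ce=cv2.connectedComponentsWithStats(m.astype(np.uint8))
for i in range(1,k):
    if s[i,4]>8: print(s[i],W[l==i].mean(0))
E
```

```text
t 21.07 q [0.612, 0.654, -0.407, 1.926, -0.749, 0.626, 2.054] p [594.   -7.7 185.3] F [ 0.1  0.5 -2.4] open 16.4 g 60.0
x [-0.905  0.425 -0.012] y [0.328 0.717 0.615] z [ 0.271  0.553 -0.788]
axis pt [592.59730615 -10.47349357 189.27674639] lean 37.98094759809459
tilt fix about tool x -2.0155890649725734
cup [522.90936961  22.26293216 188.31865846] delta tool to hover z120 [-107.2 -287.  -135.7]
[280 187   7   8  41] [569.8497079  -16.77255507  34.59412642]
[247 209   6   7  26] [515.59501058  73.74277911  34.91775711]
```

>>> servo_tool(
  steps=[
    [[-2,0,0,-0.43,-1.15,-0.54,1],[0,0,0,-0.86,-2.3,-1.09,1],[0,0,0,-1.28,-3.44,-1.63,1],[0,0,0,-1.39,-3.73,-1.76,1],[0,0,0,-1.39,-3.73,-1.76,1],[0,0,0,-1.39,-3.73,-1.76,1],[0,0,0,-1.39,-3.73,-1.76,1],[0,0,0,-1.28,-3.44,-1.63,1],[0,0,0,-0.86,-2.3,-1.09,1],[0,0,0,-0.43,-1.15,-0.54,1],[0,0,0,0,0,0,1]],
  ],
)

```text
time_s: 22.5
position: [561.9, -331.9, 104.7]
orientation: [2.442, 0.011, 2.7]
wrist_force: [0.8, 0.9, -2.4]
opening: 0.178
grasp_force: 60.0
```

```bash
python3 - <<'E'
from h import *
p,M=st(); h=-M[:,0]; a=p-5*M[:,2]
print("lean",np.degrees(np.arctan2(M[2,1],-M[2,2])),"cup",a-77*h,"down to TCP z70.5:",np.round(M.T@[0,0,70.5-p[2]],1))
g=grab("top"); W=world(g); c=g["color"].astype(int)
m=(c[...,0]>c[...,2]+40)&(c[...,0]>1.6*c[...,1])&(W[...,0]<640)
k,l,s,ce=cv2.connectedComponentsWithStats(m.astype(np.uint8))
for i in range(1,k):
    if s[i,4]>8: print(s[i],np.nanmean(W[l==i],0))
for n in("top","scene"):
    d=g if n=="top" else grab(n); W=world(d)
    m=(np.hypot(W[...,0]-489,W[...,1]+304)<60)&(W[...,2]>130); q=W[m]; mm=q[abs(q[:,2]-np.percentile(q[:,2],95))<12] if len(q) else q
    print(n,len(mm)); 
    if len(mm)>10:
        A=np.c_[mm[:,:2],np.ones(len(mm))]; print(np.linalg.lstsq(A,mm[:,2],rcond=None)[0],cv2.minAreaRect(mm[:,:2].astype(np.float32)))
d["color"]; cv2.imwrite("pics/s8.png",np.hstack([cv2.resize(d["color"][100:260,220:400,::-1],None,fx=2.2,fy=2.5),cv2.resize(g["color"][150:310,190:470,::-1],None,fx=1.4,fy=2.5)[:,:400]]))
E
```

```text
t 22.5 q [0.963, 0.954, -0.256, 1.456, -0.517, 1.062, 2.249] p [ 561.9 -331.9  104.7] F [ 0.8  0.9 -2.4] open 16.8 g 60.0
x [-0.904  0.427 -0.011] y [0.321 0.695 0.644] z [ 0.283  0.578 -0.765]
lean 40.06120277469092 cup [ 490.86663423 -301.84738767  107.63236384] down to TCP z70.5: [  0.4 -22.   26.1]
[280 187   7   7  40] [572.03283581 -17.53005114  34.41753267]
[248 188   7   8  35] [570.82740397  68.96930772  36.63004287]
[247 207   7   8  43] [519.81064688  71.46955079  33.96946212]
[ 373  276   69   71 3958] [ 244.54533034 -338.02023795    3.36353112]
top 90
[2.30730953e-02 1.36732369e-01 2.84719502e+02] ((526.7060546875, -337.0594787597656), (31.819948196411133, 18.664825439453125), 52.082759857177734)
scene 35
[ -0.38095721  -0.81729269 188.47416226] ((534.9176635742188, -325.9790344238281), (12.003647804260254, 16.695310592651367), 81.73424530029297)
```

View pics/s8.png

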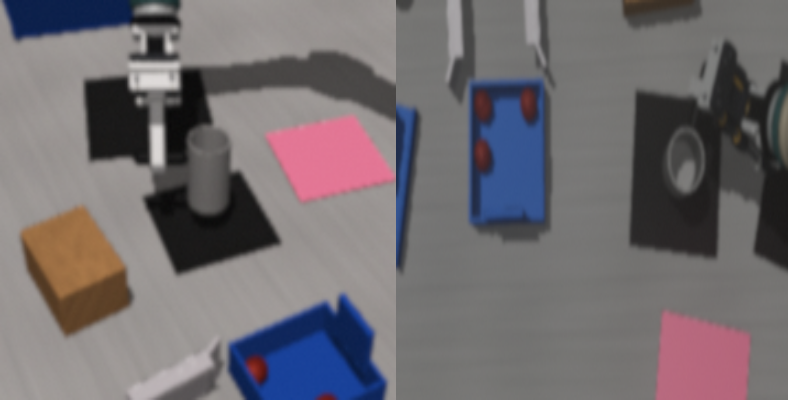

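All three pieces are in the tray and the cup is empty and level over the mat. Lowering it.

>>> servo_tool(
  steps=[
    [[0,0.6,0,0,-0.6,0.7,1],[0,0,0,0,-0.7,0.83,1],[0,0,0,0,-0.5,0.6,1],[0,0,0,0,-0.25,0.3,1],[0,0,0,0,-0.1,0.13,1],[0,0,0,0,0,0,1]],
  ],
)

```text
time_s: 23.35
position: [562.8, -330.7, 72.0]
orientation: [2.441, 0.004, 2.708]
wrist_force: [-0.0, -0.6, -2.5]
opening: 0.176
grasp_force: 60.0
```

```bash
python3 - <<'E'
from h import *
p,M=st()
E
```

```text
t 23.35 q [0.959, 1.003, -0.256, 1.449, -0.513, 1.034, 2.269] p [ 562.8 -330.7   72. ] F [-0.  -0.6 -2.5] open 16.5 g 60.0
x [-0.907  0.42  -0.004] y [0.319 0.695 0.644] z [ 0.274  0.583 -0.765]
```

>>> servo_tool(
  steps=[
    [[0,0,0,0,-0.06,0.08,1],[0,0,0,0,-0.06,0.07,1],[0,0,0,0,0,0,1]],
  ],
)

```text
time_s: 23.72
position: [563.4, -330.6, 70.6]
orientation: [2.441, 0.005, 2.707]
wrist_force: [1.2, 0.0, -0.2]
opening: 0.175
grasp_force: 60.0
```

```bash
python3 - <<'E'
from h import *
p,M=st()
E
```

```text
t 23.73 q [0.959, 1.005, -0.256, 1.449, -0.514, 1.031, 2.271] p [ 563.4 -330.6   70.6] F [ 1.2  0.  -0.2] open 16.4 g 60.0
x [-0.907  0.421 -0.005] y [0.319 0.695 0.645] z [ 0.275  0.583 -0.764]
```

>>> servo_tool(
  steps=[
    [[0,0,0,0,0,0,3],[0,0,0,0,0,0,5],[0,0,0,0,0,0,6],[0,0,0,0,0,0,6],[0,0,0,0,0,0,6],[0,0,0,0,0,-2,6],[0,0,0,0,0,-5,6],[0,0,0,0,0,-5,6],[0,0,0,0,0,-4,6],[10,0,0,0,0,0,6],[10,0,0,0,0,0,6],[10,0,0,0,0,0,6]],
  ],
)

```text
time_s: 25.22
position: [519.1, -424.6, 193.5]
orientation: [2.97, 0.006, 2.707]
wrist_force: [-0.1, 0.1, -1.0]
opening: 0.642
grasp_force: 0.0
```

>>> servo_tool(
  steps=[
    [[10,0,0,0,0,-2,6],[0,0,0,0,0,0,6]],
  ],
)

```text
time_s: 25.48
position: [522.6, -421.8, 214.4]
orientation: [3.137, 0.008, 2.718]
wrist_force: [0.1, -0.3, -0.1]
opening: 0.638
grasp_force: 0.0
```

```bash
python3 - <<'E'
from h import *
p,M=st()
d=grab("top"); W=world(d); c=d["color"].astype(int); v,u=np.mgrid[0:400,0:640]
X,Y,Z=W[...,0],W[...,1],W[...,2]
near=np.hypot(X-490,Y+303)<60
q=W[near&(abs(Z-104)<7)]; print("rim",len(q),q.mean(0) if len(q) else 0,cv2.minAreaRect(q[:,:2].astype(np.float32)) if len(q)>5 else 0)
blue=(c[...,2]>c[...,0]+40)&(abs(X-518)<110)&(abs(Y-21)<110)
for n,D in(("top",d),("scene",grab("scene"))):
    W=world(D); X,Y,Z=W[...,0],W[...,1],W[...,2]; c=D["color"].astype(int)
    bl=(c[...,2]>c[...,0]+40)&(abs(X-518)<110)&(abs(Y-21)<110)
    q=W[bl&(abs(Z-47)<7)]; print(n,"tray",cv2.minAreaRect(q[:,:2].astype(np.float32)))
    q=W[bl&(Z>70)]; print(" tab",cv2.minAreaRect(q[:,:2].astype(np.float32)),q[:,2].max())
    hm=(abs(X-685)<110)&(abs(Y-42)<110)&(abs(Z-62)<6)&~bl; q=W[hm]; r=cv2.minAreaRect(q[:,:2].astype(np.float32)); print(" holder top",len(q),r)
    # rear stop and rail inner edges in the holder frame
    th=np.radians(4.2); L=(W-[675,42,0])@np.array([[np.cos(th),-np.sin(th),0],[np.sin(th),np.cos(th),0],[0,0,1]])
    for s in(1,-1):
        k=hm&(abs(L[...,0])<45)&(L[...,1]*s>40)&(L[...,1]*s<110); e=L[k]; 
        if len(e)>8: print("  rail",s,len(e),np.percentile(e[:,1],[3,50,97]),"slope deg",np.degrees(np.polyfit(e[:,0],e[:,1],1)[0]))
    k=(abs(L[...,1])<50)&(abs(Z-43)<6)&(L[...,0]>30)&(L[...,0]<90)&~bl; e=L[k]
    if len(e)>5: print("  stop x",len(e),np.percentile(e[:,0],[3,50,97]),"slope",np.degrees(np.polyfit(e[:,1],e[:,0],1)[0]))
E
```

```text
t 25.48 q [0.593, 0.664, 0.083, 1.465, -0.068, 1.009, 1.842] p [ 522.6 -421.8  214.4] F [ 0.1 -0.3 -0.1] open 60.0 g 0.0
x [-0.911  0.411 -0.008] y [0.411 0.912 0.004] z [ 0.009  0.001 -1.   ]
rim 104 [ 492.11468934 -303.91351607  102.22324802] ((491.4657897949219, -303.0447998046875), (61.96527862548828, 63.075897216796875), 25.524192810058594)
top tray ((517.6790771484375, 21.256324768066406), (140.9356689453125, 150.49749755859375), 89.49051666259766)
 tab ((447.5687255859375, 20.637619018554688), (68.22681427001953, 9.334864616394043), 89.90829467773438) 98.59206279416824
 holder top 812 ((664.511474609375, 41.67142868041992), (136.48532104492188, 187.42124938964844), 3.68146014213562)
  rail 1 315 [61.72437634 74.15399152 86.25484143] slope deg -0.4241705309995856
  rail -1 305 [-83.70062225 -71.68403618 -59.64964674] slope deg -0.8099473067099102
  stop x 171 [56.58642279 62.29962735 68.78177063] slope 0.3095043230293123
scene tray ((519.8903198242188, 25.39148712158203), (143.73504638671875, 151.71949768066406), 89.77912139892578)
 tab ((451.90625, 27.399433135986328), (68.9343032836914, 11.451703071594238), 89.84828186035156) 97.96655160779653
 holder top 897 ((667.732666015625, 46.992279052734375), (135.69393920898438, 188.16265869140625), 4.386706829071045)
  rail 1 384 [65.61997739 79.81430078 91.20985876] slope deg 0.21054050706496696
  rail -1 290 [-79.95233958 -65.59583062 -54.38211448] slope deg -0.69662098099535
  stop x 181 [60.07321391 66.76119968 71.87875959] slope -0.1851916638067081
```

>>> servo_tool(
  steps=[
    [[0,0,0,1.5,2.2,0,6],[0,0,0,2.5,3.75,0,6],[0,0,0,2.9,4.3,0,6],[0,0,0,2.9,4.3,0,6],[0,0,0,2.9,4.3,0,6],[0,0,0,2.9,4.3,0,6],[0,0,0,2.9,4.3,0,6],[0,0,0,2.9,4.3,0,6],[0,0,0,2.1,3.2,0,6],[0,0,0,1.5,2.6,0,6],[0,0,9.4,0,0,0,6],[0,0,9.4,0,0,0,6]],
  ],
)

```text
time_s: 27.08
position: [448.2, 16.3, 211.0]
orientation: [3.14, 0.001, 2.369]
wrist_force: [0.6, -0.2, 0.2]
opening: 0.636
grasp_force: 0.0
```

>>> servo_tool(
  steps=[
    [[0,0,9.4,0,0,0,6],[0,0,9.4,0,0,0,6],[0,0,9.4,0,0,0,6],[0,0,9.4,0,0,0,6],[0,0,9.4,0,0,0,6],[0,0,0,0,0,0,6]],
  ],
)

```text
time_s: 27.82
position: [448.3, 16.3, 211.1]
orientation: [3.139, 0.0, 1.556]
wrist_force: [0.3, 0.1, 0.2]
opening: 0.636
grasp_force: 0.0
```

```bash
python3 - <<'E'
from h import *
p,M=st([449,23,73])
E
```

```text
t 27.82 q [-0.379, 0.376, 0.378, 2.073, -0.205, 0.725, 0.114] p [448.3  16.3 211.1] F [0.3 0.1 0.2] open 59.8 g 0.0
x [ 0.015  1.    -0.   ] y [ 1.    -0.015  0.002] z [ 0.002 -0.    -1.   ]
tool delta [  6.7   0.2 138.1]
```

>>> servo_tool(
  steps=[
    [[0,0,-0.5,0.67,0,3,6],[0,0,0,0,0,4.5,6],[0,0,0,0,0,4,6],[0,0,0,0,0,2.3,6],[0,0,0,0,0,0,3],[0,0,0,0,0,0,0.5],[0,0,0,0,0,0,0.5],[0,0,0,0,0,0,0.5],[0,0,0,0,0,0,0.5],[0,0,0,0,0,0,0.5],[0,0,0,0,0,0,0.5]],
  ],
  force=30,
)

```text
time_s: 29.2
position: [449.7, 25.5, 74.3]
orientation: [3.136, -0.001, 1.568]
wrist_force: [1.1, -0.0, 5.4]
opening: 0.104
grasp_force: 30.0
```

```bash
python3 - <<'E'
from h import *
p,M=st()
d=grab("top");W=world(d); X,Y,Z=W[...,0],W[...,1],W[...,2]; c=d["color"].astype(int)
bl=(c[...,2]>c[...,0]+40)&(abs(X-518)<110)&(abs(Y-21)<110)
q=W[bl&(abs(Z-47)<7)]; print("tray",cv2.minAreaRect(q[:,:2].astype(np.float32)))
E
```

```text
t 29.2 q [-0.266, 0.618, 0.213, 2.195, -0.361, 0.354, 0.245] p [449.7  25.5  74.3] F [ 1.1 -0.   5.4] open 9.8 g 30.0
x [0.003 1.    0.001] y [ 1.    -0.003  0.006] z [ 0.006  0.    -1.   ]
tray ((518.0632934570312, 21.80193328857422), (141.0222625732422, 149.88377380371094), 88.86177825927734)
```

>>> servo_tool(
  steps=[
    [[0,0,-1.3,0.2,0,-0.05,0.5],[0,0,-1.3,0.2,0,0,0.5],[0,0,-1.3,0.2,0,0,0.5],[0,0,0,0,0.6,0,0.5],[0,0,0,0,1.0,0,0.5],[0,0,0,0,1.0,0,0.5],[0,0,0,0,1.0,0,0.5],[0,0,0,0,1.0,0,0.5],[0,0,0,0,0,0,0.5]],
  ],
)

```text
time_s: 30.38
position: [494.6, 35.2, 74.3]
orientation: [3.138, -0.001, 1.637]
wrist_force: [-0.1, 0.8, -0.1]
opening: 0.105
grasp_force: 30.0
```

```bash
python3 - <<'E'
from h import *
p,M=st()
d=grab("top");W=world(d); X,Y,Z=W[...,0],W[...,1],W[...,2]; c=d["color"].astype(int)
th=np.radians(3.75); L=(W-[676.5,43.3,0])@np.array([[np.cos(th),-np.sin(th),0],[np.sin(th),np.cos(th),0],[0,0,1]])
bl=(c[...,2]>c[...,0]+40)&(L[...,0]>-240)&(L[...,0]<80)&(abs(L[...,1])<85)
q=L[bl&(abs(Z-47)<7)]; print("tray in holder frame",cv2.minAreaRect(q[:,:2].astype(np.float32)))
cv2.imwrite("pics/t9.png",cv2.resize(d["color"][100:260,180:360,::-1],None,fx=3.3,fy=3.3))
E
```

```text
t 30.38 q [-0.277, 0.656, 0.222, 2.075, -0.323, 0.44, 0.26] p [494.6  35.2  74.3] F [-0.1  0.8 -0.1] open 9.9 g 30.0
x [-0.067  0.998  0.001] y [0.998 0.067 0.003] z [ 0.003  0.001 -1.   ]
tray in holder frame ((-114.35858154296875, -0.0573272705078125), (150.48008728027344, 140.1780242919922), 0.0515221431851387)
```

View pics/t9.png

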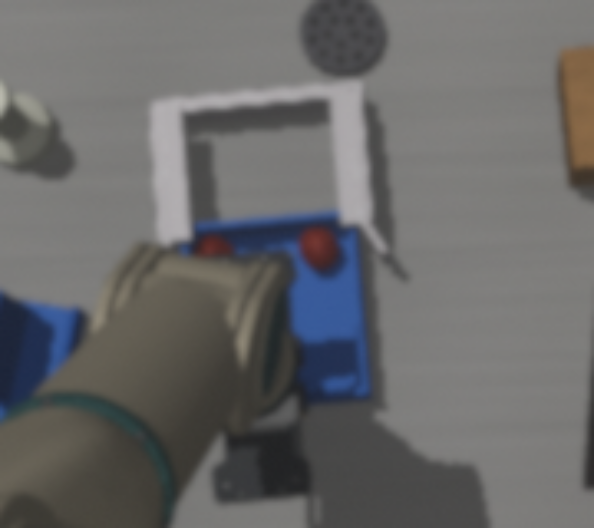

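The tray sits square in the flare, with its rear edge entering the rails and the pieces inside. Pushing it in.

>>> servo_tool(
  steps=[
    [[0,0,0,0,0.7,0,0.5],[0,0,0,0,1.0,0,0.5],[0,0,0,0,1.0,0,0.5],[0,0,0,0,1.0,0,0.5],[0,0,0,0,1.0,0,0.5],[0,0,0,0,1.0,0,0.5],[0,0,0,0,1.0,0,0.5],[0,0,0,0,1.0,0,0.5],[0,0,0,0,0.7,0,0.5],[0,0,0,0,0.4,0,0.5],[0,0,0,0,0,0,0.5]],
  ],
)

```text
time_s: 31.8
position: [582.8, 40.1, 74.9]
orientation: [3.137, 0.0, 1.636]
wrist_force: [0.4, -0.1, -4.9]
opening: 0.104
grasp_force: 30.0
```

```bash
cat > tr.py <<'E'
from h import *
p,M=st()
for n in("top","scene"):
    d=grab(n);W=world(d); Z=W[...,2]; c=d["color"].astype(int)
    th=np.radians(3.75); L=(W-[676.5,43.3,0])@np.array([[np.cos(th),-np.sin(th),0],[np.sin(th),np.cos(th),0],[0,0,1]])
    bl=(c[...,2]>c[...,0]+40)&(L[...,0]>-240)&(L[...,0]<80)&(abs(L[...,1])<85)
    q=L[bl&(Z>40)&(Z<56)]; print(n,"tray max/min x",np.percentile(q[:,0],[.5,99.5]))
    q=L[bl&(Z>70)]; print(" tab x,y",q[:,:2].mean(0) if len(q) else 0)
E
python3 tr.py
```

```text
t 31.8 q [-0.276, 0.741, 0.253, 1.836, -0.304, 0.598, 0.231] p [582.8  40.1  74.9] F [ 0.4 -0.1 -4.9] open 9.8 g 30.0
x [-0.065  0.998 -0.   ] y [0.998 0.065 0.004] z [ 0.004  0.    -1.   ]
top tray max/min x [-101.29155176   49.83343646]
 tab x,y [-53.05525121 -29.86309043]
scene tray max/min x [-98.52867127  51.02899346]
 tab x,y [-92.19579259  27.58093207]
```

>>> servo_tool(
  steps=[
    [[0,0,0,0,0.2,0.04,0.5],[0,0,0,0,0.2,0,0.5],[0,0,0,0,0.15,0,0.5],[0,0,0,0,0,0,0.5]],
  ],
)

```text
time_s: 32.4
position: [588.4, 40.5, 74.6]
orientation: [3.137, 0.0, 1.636]
wrist_force: [0.4, -0.3, -4.4]
opening: 0.107
grasp_force: 30.0
```

>>> servo_tool(
  steps=[
    [[0,0,0,0,0.15,0,0.5],[0,0,0,0,0,0,0.5]],
  ],
)

```text
time_s: 32.65
position: [589.5, 40.5, 74.5]
orientation: [3.138, 0.0, 1.636]
wrist_force: [-0.8, -0.4, -4.9]
opening: 0.104
grasp_force: 30.0
```

>>> servo_tool(
  steps=[
    [[0,0,0,0,0.15,0,0.5],[0,0,0,0,0,0,0.5]],
  ],
)

```text
time_s: 32.9
position: [589.8, 40.4, 74.4]
orientation: [3.14, 0.0, 1.636]
wrist_force: [-4.6, -1.7, -2.4]
opening: 0.104
grasp_force: 30.0
```

>>> servo_tool(
  steps=[
    [[0,0,0,0,0.2,0,0.5],[0,0,0,0,0,0,0.5]],
  ],
)

```text
time_s: 33.15
position: [590.0, 40.1, 74.4]
orientation: [-3.14, 0.0, 1.636]
wrist_force: [-8.8, -2.2, 2.2]
opening: 0.108
grasp_force: 30.0
```

```bash
python3 tr.py
```

```text
t 33.15 q [-0.275, 0.752, 0.256, 1.809, -0.302, 0.62, 0.228] p [590.   40.1  74.4] F [-8.8 -2.2  2.2] open 10.1 g 30.0
x [-0.065  0.998 -0.   ] y [ 0.998  0.065 -0.002] z [-0.002 -0.    -1.   ]
top tray max/min x [-94.63053564  57.50247152]
 tab x,y [-58.5723988  -23.58431556]
scene tray max/min x [-91.81126312  58.41399591]
 tab x,y [-84.85987198  26.55118411]
```

>>> servo_tool(
  steps=[
    [[0,0,0,0,0,0,3],[0,0,0,0,0,0,4],[0,0,0,0,0,0,4],[0,0,0,0,0,0,4],[0,0,0,0,0,-3,4],[0,0,0,0,0,-5,4],[0,0,0,0,0,-5,4],[0,0,0,-4,0,-2,4],[0,0,0,-6,0,0,4],[0,0,0,-6,0,0,4],[0,0,0,-6,0,0,4],[0,0,0,0,0,0,4]],
  ],
)

```text
time_s: 34.75
position: [605.9, -186.5, 225.0]
orientation: [3.137, 0.005, 1.626]
wrist_force: [-0.5, 0.5, -0.8]
opening: 0.426
grasp_force: 0.0
```

```bash
python3 tr.py; python3 - <<'E'
from h import *
a=grab("scene");b=grab("top")
cv2.imwrite("pics/s10.png",np.hstack([cv2.resize(a["color"][150:370,230:480,::-1],None,fx=1.6,fy=2),cv2.resize(b["color"][80:300,170:450,::-1],None,fx=1.4,fy=2)]))
E
```

```text
t 34.75 q [0.052, 0.616, 0.337, 1.572, -0.228, 0.986, 0.512] p [ 605.9 -186.5  225. ] F [-0.5  0.5 -0.8] open 40.0 g 0.0
x [-0.056  0.998 -0.005] y [0.998 0.056 0.005] z [ 0.005 -0.005 -1.   ]
top tray max/min x [-95.087318    58.27501828]
 tab x,y [-90.19404876  -1.46269162]
scene tray max/min x [-91.54619489  58.15212208]
 tab x,y [-84.02772671   6.94011205]
```

View pics/s10.png

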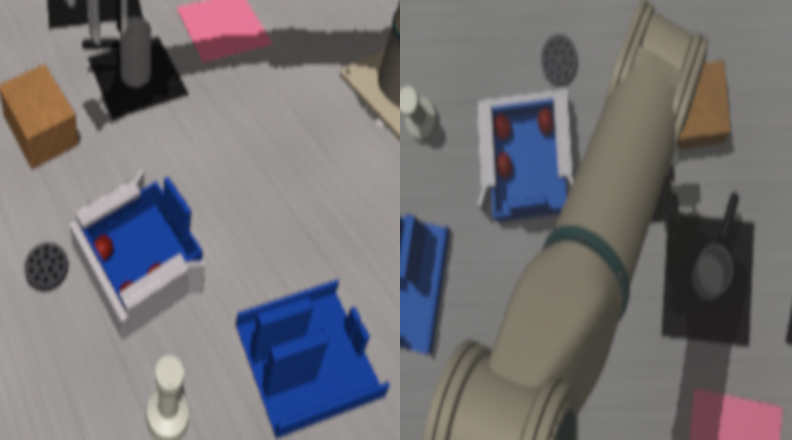

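The tray is home against the rear stop with all three pieces in it. The dipper stands empty on the mat, the bystanders haven't moved, and the gripper is clear of everything.

```bash
python3 -c "
from plant import env
print(env.sign_off())"
```

```text
the job is handed in; nothing more can be done
None
```

The job is done and handed in at about 35 s: all three pieces are in the tray, the tray is against the holder's rear stop, the empty dipper stands upright on the small black mat, and the carton, stomper and plate were left alone.

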